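# Start a gourd drying in the food dryer

## Robot

A 7-joint arm with a two-finger parallel gripper is mounted at the origin on a cart in front of the work surface, level with it; the furniture and walls round the work are solid. World frame = base frame: x ahead of the robot, y to its left, z up, the work surface at z = 0. Lengths are in m, angles in rad, forces in N, time in s.
With the tool pointing down it reaches from about 0.425 to 0.95 m from the base axis. Payload 4.7 kg.
Tool frame: the origin (TCP) lies on the centre line of the jaws, within the pads' length; the fingertips stand robot.nose_length ahead of it and the grasp point (between the pads) lies 8 mm behind it (robot.nose_length is the distance from the TCP to the fingertips, in m); z points along the fingers, y is the line along which they close (so a half turn about z gives the same grasp; the last joint's range is limited). The gripper opens to 85 mm and grips with 20 to 120 N. Pads are 22 mm wide; open, the fingers measure 114 mm over their backs; the gripper's body (76 mm by 85 mm) begins 54 mm behind the grasp point. The pads swing forward as they close: fully open they stand 13 mm farther back than shut.
Start: joints at [1.139, 0.469, -0.049, 1.532, 0.024, 1.141, -0.082], TCP at [0.265, -0.621, 0.242] pointing down, gripper open.
Joint ranges: [-2.59, 2.59], [-0.33, 1.99], [-1.39, 1.29], [0.1, 2.45], [-1.04, 4.18], [0.21, 1.99], [-2.66, 2.66]. Speed limits (rad/s): [2.57, 2.57, 3.14, 3.14, 3.14, 3.14, 3.14].

## Interface

Orientations are given as [roll, pitch, yaw] about the fixed x, y, z axes, in that order (R = Rz(yaw) Ry(pitch) Rx(roll)).
In Python, from plant import robot gives the robot as it stands. Calls block until the motion is done:
- robot.goto(position, orientation): joint-space move of the TCP to a pose.
- robot.move_straight(position, vel=0.15, attitude=None, contact_N=None): straight line of the TCP; attitude=None keeps the orientation; vel is the mean speed in m/s. With contact_N (N) it stops when the force on the tool has changed by that much, and returns True; else False.
- robot.move_joints(angles): joint-space move.
- robot.grip(opening, strength=None): opening from 0.0 (shut) to 1.0 (fully open); strength is the grip in N (None keeps the last); returns when the fingers have stopped.
- robot.sleep(seconds).
- robot.inverse_kinematics(position, orientation): joint angles nearest the present ones, or None.
- robot.sense(): the state.
- robot.grab_frame(name): name is "scene" or "top" or "wrist"; returns a dict with "image" (420x560x3 uint8, red, green, blue), "range_z" (420x560 float32, m along the optical axis (not along the pixel's ray), 0 where there is no reading), "fx", "fy", "cx", "cy" (pixels), "R" (3x3) and "t" (3): a world point X has camera coordinates R X + t. Camera axes: x right, y down, z forward; pixel columns grow to the right and rows downward; lengths in m; the calibration is good to about 2 mm. A picture is of the moment at which its call begins.
A pose or a line that the arm cannot do raises robot.IKError and nothing moves.
- robot.close_job(): hands the job in; it is judged then, once.
The state is a dict: "t": time; "joint_pos": joint angles; "joint_velocities": joint speeds; "effort": joint torques, N m; "tcp_pos": TCP position; "tcp_rot": TCP orientation; "wrist_force": force on the tool from outside, world axes, zero at the start; "torque": the same for the moment, N m; "opening": opening from 0.0 (shut) to 1.0 (fully open); "gripper_force": force on a finger pad.
Only numpy, scipy, OpenCV 4.12 (cv2) and the standard library are available. Lean on these libraries where they do the work, as an engineer would, in place of code of your own. Each camera call takes 0.05 s, during which the arm holds its last target. There are 200 camera calls.

## Task

Set the small white gourd upright in the food dryer's round tray, then put the round clear-white cover over it so that it sits flat on the dryer all round the tray. Then turn the black dial on the sloping panel until its white pointer stands at the red mark on the scale, and let go; leave the jars and the shaker nearby where they are.

Things in the scene. Friction and masses are not known exactly. Their poses are not given: they have to be found in the camera images.
- gourd: small dried white gourd, about 61 mm across and 40 mm high without its stem (57 mm with it), 0.09 kg; loose on the worktop, stem up. Origin: centre of its underside, z up. Can be gripped across its middle, 22 to 25 mm above the origin, from any side
- cover: round hood of clear plastic that looks whitish, with eight black vent dots on top, open below: 146 mm across, inside 138 mm, 70 mm high, wall 4 mm, 0.22 kg; loose on the worktop, open side down. Origin: centre of its lower rim, z up. On its flat top stands a round black knob
- cover_knob (a point): middle of the cover's black knob, on the cover's axis 88 mm above its lower rim; the knob is 30 mm across and stands from 76 to 100 mm above the rim (wider foot of 44 mm below that)
- dryer: food dryer, fixed to the worktop: white base 170 (x) by 300 (y) mm, flat deck 50 mm above the worktop. Origin on the worktop under its middle; x points away from the robot side, y to the left. On the left half is the round drying tray, on the right half a dark control column up to 136 mm high whose face slopes 35 degrees from level, facing the robot side
- tray_floor (a point): centre of the tray's round floor, 53 mm above the worktop. The tray's rim is a ring, 128 mm across outside and 120 mm inside, that stands 15 mm above this floor and 18 mm above the deck. The cover goes round the outside of this ring, with 5 mm play, and rests on the deck, so that its origin is then 3 mm below this point. x and y as the dryer's
- dial_grip (a point): point on the dial's axis in the middle of its grip. The dial's grip is an upright black bar, 56 mm long, 14 mm thick, reaching 11 mm beyond this point and 20 mm below it to a round skirt of 60 mm diameter; the sloping panel lies 30 mm below this point. z is the dial's axis, square to the sloping panel and out of it (35 degrees from vertical); x runs along the bar to its pointer end; y across the bar (its 14 mm thickness)
- dial (a joint): angle of the dial, 0 when the pointer points straight up the slope, growing clockwise as seen by someone who looks at the panel; stops at -2.36 and 2.36. It turns stiffly (0.05 N m) and stays where it is left
- dial_tip (a point): where the dial's white pointer aims on the scale, 42 mm from the dial's axis, 4 mm above the panel; moves with the dial
- set_mark (a joint): angle of the red mark on the scale, measured like the dial's: the pointer stands at the mark when the two values are equal. The red mark is flat, cannot be touched, and does not move during the work
- mark_tip (a point): the red mark on the scale, 42 mm from the dial's axis, 4 mm above the panel; the pointer stands at the mark when dial_tip coincides with this point
- low_jar: bystander: low glass jar with grey lid, 76 mm across, 62 mm high; origin at the centre of its underside
- red_cap_jar: bystander: slim glass spice jar with red cap, 46 mm across, 100 mm high; origin at the centre of its underside
- salt_mill: bystander: small salt shaker with grey cap, 44 mm across, 90 mm high; origin at the centre of its underside

How it is judged:
On the way, in this order (a step that is already met when the one before it is completed fails the run):
1. the gourd stands upright on the tray floor, let go (horizontal distance between gourd and tray_floor below 0.036 m and z of gourd in the frame of tray_floor below 0.008 m and angle between gourd's own z axis and vertical below 0.35 rad and contact force between the fingers and gourd below 0.1 N), for 0.2 s.
2. the cover sits flat on the deck round the tray, let go (horizontal distance between cover and tray_floor below 0.008 m and z of cover in the frame of tray_floor below 0 m and angle between cover's own z axis and vertical below 0.05 rad and contact force between the fingers and cover below 0.1 N), for 0.2 s.
3. the dial's pointer stands at the red mark (distance between dial_tip and mark_tip below 0.0037 m), for 0.2 s.
At the end, for the whole second after the job is handed in: The gourd stands upright (within 20 degrees) on the tray floor inside the tray's rim; the cover rests level (within 3 degrees) on the deck round the tray, its centre within 8 mm of the tray's; the dial's pointer is within 5 degrees (3.7 mm at the scale) of the red mark; everything is at rest (horizontal distance between gourd and tray_floor below 0.036 m and z of gourd in the frame of tray_floor below 0.008 m and angle between gourd's own z axis and vertical below 0.35 rad and horizontal distance between cover and tray_floor below 0.008 m and z of cover in the frame of tray_floor below 0 m and angle between cover's own z axis and vertical below 0.05 rad and linear speed of cover below 0.01 m/s and distance between dial_tip and mark_tip below 0.0037 m); the robot touches nothing.
It fails at once if a bystander jar or the shaker is moved more than 25 mm or tipped (distance of any of low_jar, red_cap_jar, salt_mill from where it was at the start of the episode above 0.025 m or angle between any of low_jar, red_cap_jar, salt_mill's own z axis and vertical above 0.5 rad).
It also fails if it takes over 72 s, if anything falls off the work surface, if the arm or the gripper's body presses on something with over 40 N, if the wrist force passes 120 N, or if a joint passes its speed limit or range.

## Working session

There is one attempt and no reset: what is moved stays moved. The work goes in short steps, each a Python script; the robot and the scene stay as the last script left them, time stands still between calls to the robot, and variables do not carry over. Pictures are saved under pics/ and viewed, at most 10 in all, crops included, and the job is handed in when it is done.

```bash
mkdir -p pics; ls
cat > h.py <<'E'
import numpy as np, cv2
from plant import robot
def snap(n,f=None):
    d=robot.grab_frame(n)
    if f: cv2.imwrite('pics/'+f,d['image'][:,:,::-1])
    return d
def px2w(d,u,v,z=None,depth=None):
    R,t=np.array(d['R']),np.array(d['t'])
    r=np.array([(u-d['cx'])/d['fx'],(v-d['cy'])/d['fy'],1.0])
    c=-R.T@t; w=R.T@r
    s=depth if depth is not None else (z-c[2])/w[2]
    return c+s*w
def proj(d,X):
    p=np.array(d['R'])@np.array(X)+np.array(d['t'])
    return d['fx']*p[0]/p[2]+d['cx'],d['fy']*p[1]/p[2]+d['cy']
E
python3 - <<'E'
from h import *
a=snap('scene'); b=snap('top')
cv2.imwrite('pics/a.png',a['image'][:,:,::-1]); cv2.imwrite('pics/b.png',b['image'][:,:,::-1])
np.savez('a.npz',**a);np.savez('b.npz',**b)
for d in(a,b):print(d['fx'],d['cx'],d['cy'],-np.array(d['R']).T@d['t'],np.round(d['R'],2).tolist(),(d['range_z']>0).mean())
s=robot.sense();print(s,robot.nose_length)
E
```

```text
pics
388.1542416913644 281.47742462643384 211.02051180639646 [-0.133408   -0.60789962  0.49041914] [[0.65, -0.76, 0.01], [-0.3, -0.27, -0.92], [0.7, 0.59, -0.4]] 0.9959481292517007
513.1690564246192 284.15607221556604 220.29672572892358 [ 0.41537252 -0.06885041  1.36087234] [[-0.02, -1.0, 0.01], [-1.0, 0.02, -0.1], [0.1, -0.01, -1.0]] 0.995875850340136
{'t': 0.1, 'joint_pos': array([ 1.13910209,  0.4693824 , -0.04860824,  1.53354242,  0.0240416 ,
        1.14099012, -0.08232554]), 'joint_velocities': array([-0.00212644, -0.00186247,  0.0002315 , -0.00286533, -0.000104  ,
        0.00118434, -0.0014009 ]), 'effort': array([ 1.20912751e-03, -5.11515677e+01, -4.66418476e-02, -2.38390231e+01,
        1.08132191e-02,  4.39794137e-03,  2.53766160e-05]), 'tcp_pos': array([ 0.26443795, -0.62051423,  0.24136536]), 'tcp_rot': array([-3.13985233e+00, -8.97625905e-08,  4.02784485e-01]), 'wrist_force': array([ 0.34956837, -1.34259625, -0.26371401]), 'torque': array([ 0.03458423,  0.03601347, -0.01685531]), 'gripper_force': 0.0, 'opening': 0.9992386310495808} 0.011
```

View pics/a.png

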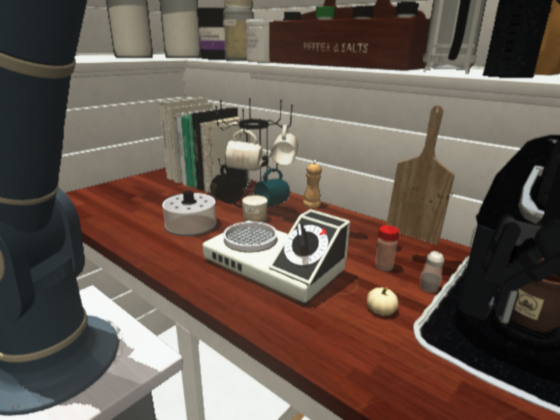

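View pics/b.png

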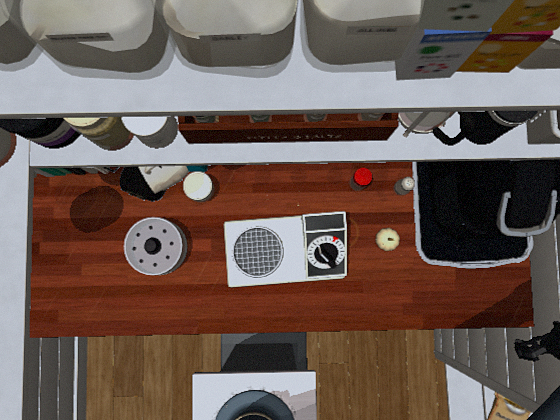

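The scene view shows the gourd at (382,301), the cover at (189,213), the tray at (250,236) and the dial at (306,241). The top view has the gourd at (388,239), the cover knob at (152,245), the tray at (258,251), the dial at (325,253), and the red mark near (335,240).

```bash
python3 - <<'E'
from h import *
d=dict(np.load('b.npz')); im=d['image']; Z=d['range_z']
R,t=d['R'],d['t']
v,u=np.mgrid[0:420,0:560]
c=np.stack([(u-d['cx'])/d['fx']*Z,(v-d['cy'])/d['fy']*Z,Z],-1)
W=(c-t)@R
np.save('W.npy',W)
def box(m,u0,u1,v0,v1):
    k=np.zeros_like(m);k[v0:v1,u0:u1]=m[v0:v1,u0:u1];return k
z=W[...,2]
print('table z',np.median(z[300:320,100:500]))
# gourd
m=box(z>0.008,370,405,222,258)&(im[...,2]>60)
P=W[m];print('gourd',m.sum(),P.min(0),P.max(0), P[P[:,2]>0.02].mean(0))
(e,r)=cv2.minEnclosingCircle(np.argwhere(m)[:,::-1].astype(np.float32));print(e,r,px2w(d,*e,z=0.022),r/d['fx']*1.33)
# cover
m=box((z>0.06),110,200,205,285);P=W[m]
(e,r)=cv2.minEnclosingCircle(np.argwhere(m&(z<.08))[:,::-1].astype(np.float32));print('cover',e,r,px2w(d,*e,z=0.07))
k=m&(z>0.09);e=np.argwhere(k)[:,::-1].mean(0);print('knob',k.sum(),e,px2w(d,*e,z=0.1),np.median(z[k]))
# deck
m=box((z>0.04)&(z<0.058)&(im.min(-1)>120),215,355,205,295)
rr=cv2.minAreaRect(np.argwhere(box((z>0.04),215,355,205,295))[:,::-1].astype(np.float32));print('dryer px',rr)
for q in cv2.boxPoints(rr):print(q,px2w(d,*q,z=0.05))
print('deck z',np.median(z[m]))
# tray ring
k=box(z>0.06,215,300,205,295)
e,ax,an=cv2.fitEllipse(max(cv2.findContours(k.astype(np.uint8),0,1)[0],key=len));print('ring',e,ax,px2w(d,*e,z=0.07),np.array(ax)/d['fx']*1.29)
# red mark
for n,f in(('top',d),('scene',dict(np.load('a.npz')))):
    i=f['image'].astype(int);mm=(i[...,0]>150)&(i[...,1]<90)&(i[...,2]<90)
    mm=box(mm,310,350,215,285) if n=='top' else box(mm,280,350,205,290)
    print(n,'red',mm.sum(),np.argwhere(mm)[:,::-1].mean(0) if mm.any() else 0)
    cr=f['image'][205:295,215:355] if n=='top' else f['image'][200:300,195:360]
    cv2.imwrite(f'pics/c_{n}.png',cv2.resize(cr,None,fx=4.8,fy=4.8,interpolation=cv2.INTER_CUBIC)[:,:,::-1])
# bystanders
for n,b,zz in(('low?',(180,215,165,205),.04),('red',(345,378,160,195),.08),('mill',(392,414,172,200),.07)):
    k=box(z>zz,*b);print(n,k.sum(),W[k].mean(0),W[k].max(0))
E
cd pics; python3 -c "
import cv2,numpy as np
a=cv2.imread('c_top.png')
cv2.imwrite('c_top.png',a)"
```

```text
table z 0.0008616919668819601
gourd 412 [ 0.41537252 -0.38417806  0.0186504 ] [ 0.51827595 -0.06885041  1.36087234] [ 0.48826321 -0.35017757  0.0464799 ]
(387.24847412109375, 238.89263916015625) 11.903059005737305 [ 0.4901092  -0.35511702  0.022     ] 0.030849616280314608
cover (153.4303741455078, 245.96835327148438) 29.565664291381836 [0.48032183 0.24350262 0.07      ]
knob 151 [151.1192053 245.2384106] [0.48070403 0.24189906 0.1       ] 0.10118778654229113
dryer px ((285.9650573730469, 250.076904296875), (85.16903686523438, 134.3501434326172), 89.41537475585938)
[218.35898 208.18002] [0.57535744 0.08259472 0.05      ]
[352.70212 206.80917] [ 0.57288339 -0.26307091  0.05      ]
[353.57114 291.9738 ] [ 0.35539344 -0.25840785  0.05      ]
[219.228   293.34464] [0.35851085 0.0818168  0.05      ]
deck z 0.05142834955666757
ring (257.1851806640625, 251.45050048828125) (49.694190979003906, 49.989559173583984) [ 0.46180751 -0.01634983  0.07      ] [0.12492083 0.12566333]
top red 13 [334.30769231 238.46153846]
scene red 14 [323.64285714 231.07142857]
low? 862 [0.63247288 0.13035247 0.10015238] [0.68128161 0.168834   1.36087234]
red 387 [ 0.63042811 -0.26422392  0.20467288] [ 0.6643037  -0.06885041  1.36087234]
mill 147 [ 0.62279442 -0.39357159  0.10263793] [ 0.64374617 -0.06885041  1.36087234]
```

View pics/c_top.png

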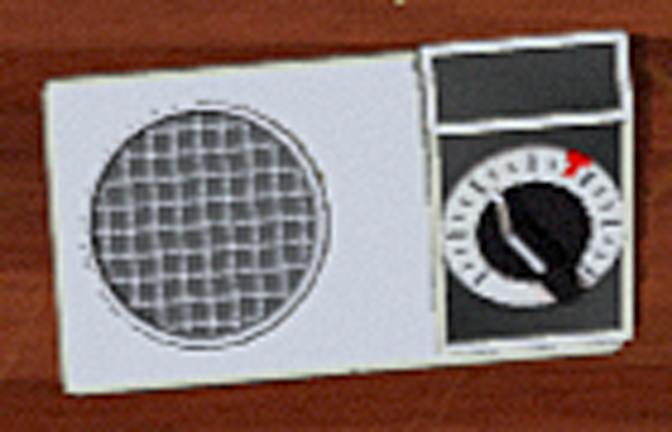

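The top crop shows the tray ring centred near (207,225). The red mark is at (577,162), and the dial bar runs from upper left (497,195) to lower right (575,295). The scene crop should show which end is the pointer.

Run:
```python
from h import *
import cv2
d=dict(np.load('b.npz')); im=d['image']; W=np.load('W.npy'); z=W[...,2]; ok=d['range_z']>0
# gourd robust
m=np.zeros_like(ok);m[222:258,370:405]=1;m&=ok&(z>0.008);P=W[m];print('gourd ext',P.min(0),P.max(0),(P.min(0)+P.max(0))/2)
# deck rect edges from 3D points
m=np.zeros_like(ok);m[205:295,215:315]=1;m&=ok&(abs(z-.051)<.005);P=W[m][:,:2]
# front edge: min x per y bin; left edge max y
ys=np.arange(-.12,.03,.005);fr=[P[abs(P[:,1]-y)<.004][:,0].min() for y in ys];bk=[P[abs(P[:,1]-y)<.004][:,0].max() for y in ys]
print('front',np.polyfit(ys,fr,1),'back',np.polyfit(ys,bk,1))
xs=np.arange(.40,.52,.005);lf=[P[abs(P[:,0]-x)<.004][:,1].max() for x in xs];print('left',np.polyfit(xs,lf,1))
# panel plane
m=np.zeros_like(ok);m[232:280,308:345]=1;m&=ok&(z>.06);P=W[m]
for _ in range(4):
    c=P.mean(0);n=np.linalg.svd(P-c)[2][2];n*=np.sign(n[2]);r=(P-c)@n;P=P[r<np.percentile(r,70)] if _<2 else P[abs(r)<.004]
print('panel',c,n,np.degrees(np.arccos(n[2])),np.degrees(np.arctan2(n[1],n[0])))
s=robot.sense()
for p in((.49,-.355,.2),(.46,-.016,.2),(.48,.242,.3)):
  for y in(-1.57,0,.8,1.57):
    q=robot.inverse_kinematics(p,[np.pi,0,y]);print(p,y,None if q is None else np.round(q,2))
```

```text
gourd ext [ 0.45651833 -0.38443591  0.00803569] [ 0.52482958 -0.31793224  0.06115683] [ 0.49067395 -0.35118408  0.03459626]
front [-0.06799237  0.3775481 ] back [-0.05583903  0.54459509]
left [0.04507483 0.04296193]
panel [ 0.4543907  -0.1847543   0.09789373] [-0.57984589 -0.0401041   0.81373853] 35.53717866934342 -176.04353144938676
(0.49, -0.355, 0.2) -1.57 [ 0.37  0.4   0.25  1.77 -0.11  0.99 -2.48]
(0.49, -0.355, 0.2) 0 [ 0.61  0.4  -0.07  1.75  0.03  1.   -1.04]
(0.49, -0.355, 0.2) 0.8 [ 0.73  0.41 -0.23  1.74  0.11  1.   -0.31]
(0.49, -0.355, 0.2) 1.57 [ 0.85  0.42 -0.38  1.74  0.18  1.02  0.4 ]
(0.46, -0.016, 0.2) -1.57 [ 0.98  0.46 -1.3   2.02  0.51  1.05  2.58]
(0.46, -0.016, 0.2) 0 [ 0.38  0.2  -0.49  2.05  0.12  0.92 -1.75]
(0.46, -0.016, 0.2) 0.8 [ 0.45  0.21 -0.57  2.05  0.15  0.92 -0.97]
(0.46, -0.016, 0.2) 1.57 [ 0.53  0.23 -0.67  2.04  0.18  0.93 -0.23]
(0.48, 0.242, 0.3) -1.57 [ 0.35  0.41 -1.17  1.74  0.4   1.26  2.22]
(0.48, 0.242, 0.3) 0 [ 0.29  0.37 -1.07  1.74  0.34  1.23 -2.44]
(0.48, 0.242, 0.3) 0.8 [ 0.29  0.37 -1.07  1.74  0.34  1.23 -1.64]
(0.48, 0.242, 0.3) 1.57 [ 0.33  0.4  -1.14  1.74  0.38  1.25 -0.9 ]
```

View pics/c_scene.png

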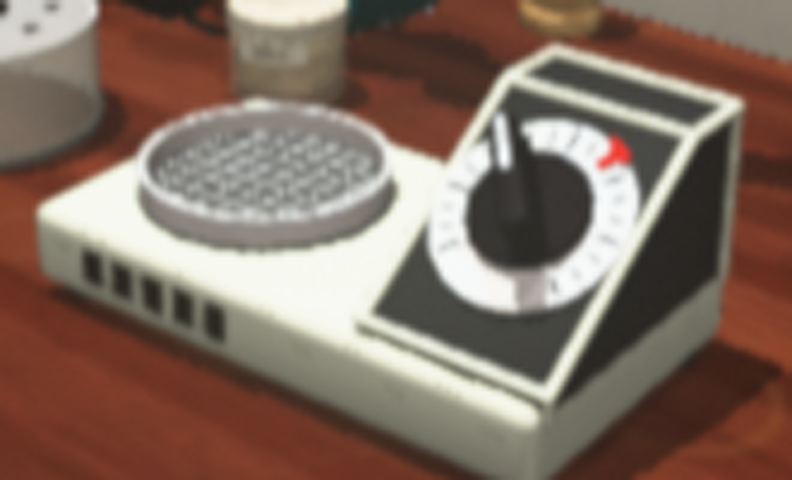

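The white pointer stripe is on the upper-left end of the bar, at about (503,145), and the red mark is at (615,150). The pointer is therefore near -0.7 rad and the mark near +0.6 rad. The measured panel slope (35.5°) and ring size fit the given values, so I'll fetch the gourd.

Run:
```python
from h import *
robot.move_straight([.38,-.43,.25],vel=.25)
o=[np.pi,0,1.57]
g=[.490,-.353]
robot.goto([*g,.16],o)
d=snap('wrist','w1.png');np.savez('w1.npz',**d)
print(proj(d,[*g,.04]),proj(d,[*g,.0]),robot.sense()['t'])
print(robot.move_straight([*g,.017],vel=.12,contact_N=8), robot.sense()['tcp_pos'],robot.sense()['wrist_force'])
robot.grip(0.0,30);s=robot.sense();print(s['opening'],s['gripper_force'],s['t'])
robot.move_straight([*g,.20],vel=.2);s=robot.sense();print(s['opening'],s['gripper_force'],s['wrist_force'],s['t'])
# lift above tray
robot.goto([.4618,-.0163,.22],o)
d=snap('wrist','w2.png');np.savez('w2.npz',**d);print(proj(d,[.4618,-.0163,.07]),robot.sense()['t'])
cv2.imwrite('pics/w12.png',np.hstack([cv2.resize(cv2.imread(f'pics/{n}.png'),(400,300)) for n in('w1','w2')]))
```

```text
(np.float64(282.53534781077184), np.float64(202.41478762089938)) (np.float64(282.2847335987756), np.float64(190.06403133829343)) 1.9917
False [ 0.4905905  -0.35334858  0.01782511] [-0.67002143  0.31255103 -0.2907473 ]
0.6716404574556702 31.379187676648144 3.7167
0.6705620718849846 32.24987684399821 [ 0.16317818 -0.05229123 -2.69753316] 4.7833
(np.float64(280.3417233894433), np.float64(193.94220883531213)) 6.1083
```

View pics/w12.png

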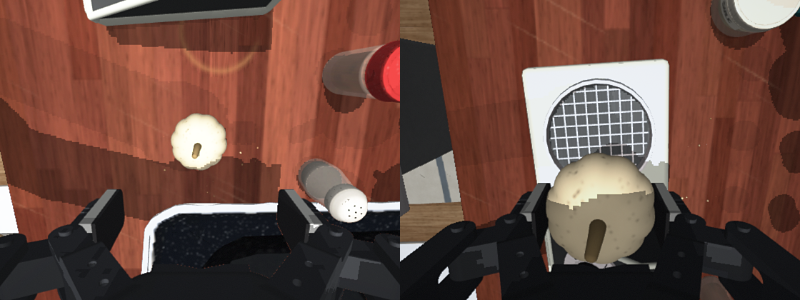

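The left view shows the gourd centred under the open gripper at (200,142). The right view shows it held, with the tray ring at about (598,133), a few mm from my prediction. I'll place it, then measure the ring and dial from a clear view.

Run:
```python
from h import *
c=[.4618,-.0163]
print(robot.move_straight([*c,.085],vel=.15),robot.move_straight([*c,.071],vel=.03,contact_N=4),robot.sense()['tcp_pos'])
robot.grip(.85);robot.sleep(.2)
robot.move_straight([*c,.25],vel=.2);robot.grip(1.0)
d=snap('wrist');np.savez('w3.npz',**d);cv2.imwrite('pics/w3.png',d['image'][:,:,::-1])
print(proj(d,[*c,.071]))
# view of the dial along its axis (yaw 0.06), from a good distance
ps=np.radians(35);yaw=.06
n=np.array([-np.sin(ps)*np.cos(yaw),-np.sin(ps)*np.sin(yaw),np.cos(ps)])
dc=np.array([.4544,-.1848,.098])
b=snap('top');np.savez('b2.npz',**b);print(robot.sense()['t'])
# candidate camera orientations: tool z = -n; find reachable yaw about axis
from scipy.spatial.transform import Rotation as Ro
for a in np.radians(np.arange(-180,181,30)):
    # x along up-slope rotated by a
    up=np.array([np.cos(ps)*np.cos(yaw),np.cos(ps)*np.sin(yaw),np.sin(ps)]); 
    x=Ro.from_rotvec(n*-a).apply(up);Rm=np.c_[x,np.cross(-n,x),-n]
    r=[]
    for h in(.0,.20):
        q=robot.inverse_kinematics(dc+n*(.03+h),Ro.from_matrix(Rm).as_euler('xyz'));r.append(None if q is None else np.round(q,2).tolist())
    print(round(np.degrees(a)),r)
```

```text
False True [ 0.4615652  -0.01642978  0.07098218]
(np.float64(281.82807284541286), np.float64(188.11002767250994))
9.5917
-180 [None, [0.35, -0.32, 0.32, 2.4, -0.51, 0.63, 2.66]]
-150 [None, [0.36, -0.32, 0.31, 2.4, -0.52, 0.63, 2.14]]
-120 [None, [0.3, -0.33, 0.35, 2.4, -0.49, 0.63, 1.58]]
-90 [None, [0.35, -0.32, 0.31, 2.4, -0.52, 0.63, 1.09]]
-60 [None, [0.54, -0.29, 0.17, 2.4, -0.61, 0.66, 0.67]]
-30 [None, [0.75, -0.27, 0.0, 2.39, -0.7, 0.7, 0.24]]
0 [None, [0.95, -0.26, -0.16, 2.38, -0.77, 0.74, -0.21]]
30 [None, [1.04, -0.26, -0.23, 2.38, -0.79, 0.76, -0.7]]
60 [None, [1.07, -0.26, -0.24, 2.38, -0.8, 0.76, -1.21]]
90 [None, [1.07, -0.26, -0.25, 2.38, -0.8, 0.76, -1.73]]
120 [None, [1.6, -0.28, -0.65, 2.36, -0.94, 0.88, -2.09]]
150 [None, [1.6, -0.28, -0.65, 2.36, -0.94, 0.88, -2.61]]
180 [None, [0.35, -0.32, 0.32, 2.4, -0.51, 0.63, 2.66]]
```

View pics/w3.png

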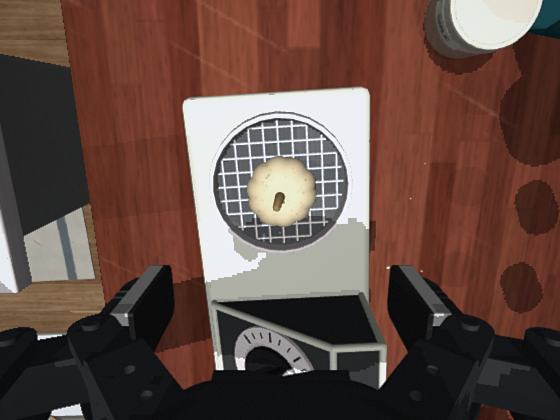

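The gourd stands in the tray at (281,190). The ring centre appears at (280,181) against my predicted (282,188), so I'll measure the ring from this view by casting rays before placing the cover. I'll also check which dial grips are reachable.

```bash
cat > ring.py <<'E'
from h import *
def WP(d):
    v,u=np.mgrid[0:420,0:560];Z=d['range_z']
    c=np.stack([(u-d['cx'])/d['fx']*Z,(v-d['cy'])/d['fy']*Z,Z],-1);W=(c-d['t'])@d['R'];W[Z<=0]=-1;return W
def circ(P):
    A=np.c_[2*P,np.ones(len(P))];s=np.linalg.lstsq(A,(P**2).sum(1),rcond=None)[0];return s[:2],np.sqrt(s[2]+s[:2]@s[:2])
E
python3 - <<'E'
from ring import *
c=np.array([.4618,-.0163])
for n in('b','b2','w3'):
    d=dict(np.load(n+'.npz'));W=WP(d);r=np.linalg.norm(W[...,:2]-c,axis=-1)
    m=(r<.08)&(r>.05)&(abs(W[...,2]-.071)<.006)
    P=W[m][:,:2];a=circ(P);print(n,m.sum(),a,np.median(W[m][:,2]))
    mm=(abs(W[...,2]-.051)<.004)&(r<.2);P=W[mm];print('deck y max',np.percentile(P[:,1],99.5),'x',np.percentile(P[:,0],[.5,99.5]))
    g=(r<.04)&(W[...,2]>.075);print('gourd',g.sum(),W[g].min(0),W[g].max(0))
from scipy.spatial.transform import Rotation as Ro
ps=np.radians(35);yaw=.06
n=np.array([-np.sin(ps)*np.cos(yaw),-np.sin(ps)*np.sin(yaw),np.cos(ps)])
up=np.array([np.cos(ps)*np.cos(yaw),np.cos(ps)*np.sin(yaw),np.sin(ps)])
dc=np.array([.4544,-.1848,.098])+n*.03
for b in(20,30,40,50):
  for k in(0,180):
    s=''
    for th in range(-60,61,15):
        xb=Ro.from_rotvec(-n*np.radians(th)).apply(up);yb=np.cross(n,xb)
        B=np.radians(b);z=-(np.cos(B)*n+np.sin(B)*xb);y=yb*(1 if k==0 else -1)
        Rm=np.c_[np.cross(y,z),y,z]
        q=robot.inverse_kinematics(dc+.008*z,Ro.from_matrix(Rm).as_euler('xyz'));s+=f' {th}:'+('-' if q is None else str(np.round(q[[0,1,3,6]],1).tolist()))
    print(b,k,s)
E
```

```text
b 226 (array([ 0.46216999, -0.01627579]), np.float64(0.06167571895032415)) 0.0688379476478852
deck y max 0.11656911019082696 x [0.37827559 0.54930496]Traceback (most recent call last):
  File "<stdin>", line 8, in <module>
    return umr_minimum(a, axis, None, out, keepdims, initial, where)
ValueError: zero-size array to reduction operation minimum which has no identity
```

Run:
```python
from ring import *
c=np.array([.4618,-.0163])
for n in('b2','w3'):
    d=dict(np.load(n+'.npz'));W=WP(d);r=np.linalg.norm(W[...,:2]-c,axis=-1)
    m=(r<.08)&(r>.05)&(abs(W[...,2]-.071)<.006)
    P=W[m][:,:2]
    if len(P)>20: print(n,m.sum(),circ(P),np.median(W[m][:,2]))
    g=(r<.04)&(W[...,2]>.075)&(W[...,2]<.13)
    if g.any():print('gourd',g.sum(),W[g].min(0),W[g].max(0))
from scipy.spatial.transform import Rotation as Ro
ps=np.radians(35);yaw=.06
n=np.array([-np.sin(ps)*np.cos(yaw),-np.sin(ps)*np.sin(yaw),np.cos(ps)])
up=np.array([np.cos(ps)*np.cos(yaw),np.cos(ps)*np.sin(yaw),np.sin(ps)])
dc=np.array([.4544,-.1848,.098])+n*.03
for b in(10,20,30,40,50):
  for k in(0,180):
    s=''
    for th in range(-60,61,15):
        xb=Ro.from_rotvec(-n*np.radians(th)).apply(up);yb=np.cross(n,xb)
        B=np.radians(b);z=-(np.cos(B)*n+np.sin(B)*xb);y=yb*(1 if k==0 else -1)
        Rm=np.c_[np.cross(y,z),y,z]
        q=robot.inverse_kinematics(dc+.008*z,Ro.from_matrix(Rm).as_euler('xyz'));s+=f' {th}:'+('-' if q is None else str(np.round(q[[0,1,3,6]],1).tolist()))
    print(b,k,s)
```

```text
b2 58 (array([ 0.46223194, -0.01784591]), np.float64(0.06027443614365039)) 0.06906777962427835
w3 1894 (array([ 0.46039221, -0.01627592]), np.float64(0.06154157499736887)) 0.06646300877781824
gourd 3712 [ 0.43163505 -0.04860773  0.07500084] [0.49040326 0.01169498 0.10925509]
10 0  -60:- -45:[1.4, 0.4, 2.4, 1.4] -30:[1.4, 0.4, 2.4, 1.3] -15:[1.3, 0.4, 2.3, 1.4] 0:[1.4, 0.5, 2.3, 1.2] 15:[1.2, 0.3, 2.3, 1.9] 30:[1.2, 0.3, 2.3, 1.8] 45:[1.2, 0.4, 2.3, 1.8] 60:[1.2, 0.3, 2.3, 1.9]
10 180  -60:- -45:[1.4, 0.4, 2.4, -1.8] -30:[1.4, 0.4, 2.4, -1.8] -15:[0.3, 0.2, 2.4, 0.1] 0:[0.6, 0.2, 2.4, -0.4] 15:[0.8, 0.3, 2.3, -0.7] 30:[0.9, 0.3, 2.3, -0.8] 45:[0.9, 0.3, 2.3, -0.9] 60:[0.9, 0.3, 2.3, -1.0]
20 0  -60:[0.7, 0.2, 2.4, 1.4] -45:[0.8, 0.2, 2.4, 1.6] -30:[0.8, 0.3, 2.3, 1.7] -15:[0.9, 0.3, 2.3, 1.7] 0:[1.0, 0.3, 2.2, 1.8] 15:[1.0, 0.3, 2.2, 1.8] 30:[1.1, 0.4, 2.2, 1.8] 45:[1.1, 0.4, 2.2, 1.7] 60:[1.1, 0.4, 2.2, 1.7]
20 180  -60:[1.2, 0.4, 2.4, -1.8] -45:[0.5, 0.2, 2.4, -1.5] -30:[0.5, 0.2, 2.3, -1.2] -15:[0.6, 0.2, 2.3, -1.1] 0:[0.6, 0.3, 2.3, -1.1] 15:[0.7, 0.3, 2.2, -1.1] 30:[0.7, 0.3, 2.2
[... 740 characters left out ...]
.6]
40 180  -60:[0.3, 0.3, 2.4, -1.8] -45:[0.3, 0.3, 2.3, -1.6] -30:[0.3, 0.3, 2.2, -1.5] -15:[0.4, 0.3, 2.1, -1.4] 0:[0.5, 0.4, 2.1, -1.4] 15:[0.6, 0.4, 2.0, -1.3] 30:[0.6, 0.4, 2.0, -1.3] 45:[0.7, 0.4, 2.0, -1.3] 60:[0.8, 0.5, 2.0, -1.3]
50 0  -60:[0.5, 0.5, 2.3, 1.3] -45:[0.6, 0.5, 2.2, 1.4] -30:[0.6, 0.5, 2.1, 1.4] -15:[0.7, 0.5, 2.0, 1.5] 0:[0.8, 0.5, 2.0, 1.5] 15:[0.8, 0.5, 1.9, 1.6] 30:[0.9, 0.6, 1.9, 1.6] 45:[1.0, 0.6, 1.9, 1.6] 60:[1.0, 0.6, 1.9, 1.6]
50 180  -60:[0.2, 0.4, 2.3, -1.8] -45:[0.2, 0.4, 2.2, -1.7] -30:[0.3, 0.4, 2.1, -1.6] -15:[0.4, 0.4, 2.0, -1.5] 0:[0.5, 0.4, 2.0, -1.4] 15:[0.5, 0.5, 1.9, -1.4] 30:[0.6, 0.5, 1.9, -1.4] 45:[0.7, 0.5, 1.9, -1.4] 60:[0.8, 0.6, 1.9, -1.4]
```

Both views put the ring at about (0.461, -0.016), so that is settled. A grip tilted 20–30° in the plane of the dial bar is reachable. The fingertips must stay above the knob's wide foot, so I'll use TCP z of about 0.090. Next is the cover.

Run:
```python
from ring import *
k=np.array([.4806,.2422])
robot.move_straight([*k,.25],vel=.25)
print(robot.nose_length,robot.sense()['tcp_pos'])
d=snap('wrist','w4.png');W=WP(d);r=np.linalg.norm(W[...,:2]-k,axis=-1)
m=(r<.03)&(W[...,2]>.095)&(W[...,2]<.106);P=W[m]
print('knob',m.sum(),(P.min(0)+P.max(0))/2,P.max(0)-P.min(0),P.mean(0))
m=(r<.09)&(abs(W[...,2]-.070)<.004);P=W[m];print('top',m.sum(),(P.min(0)+P.max(0))/2,P.max(0)-P.min(0))
```

```text
0.011 [0.48076925 0.24068671 0.2497643 ]
knob 1045 [0.47897748 0.24478055 0.09776706] [0.0290516  0.02908951 0.00548446] [0.47918413 0.24526325 0.09850138]
top 19554 [0.47917123 0.24448011 0.07000706] [0.14477597 0.14452898 0.00798355]
```

The measured knob diameter is 29 mm, its height is 0.10 and the cover top is 145 mm across, all matching the given sizes. The knob is at (0.479, 0.2446), so I'll grip it, carry the cover over and lower it.

Run:
```python
from ring import *
k=[.4791,.2446]; c=[.4613,-.0163]
robot.move_straight([*k,.15],vel=.2);robot.sleep(.1)
print(robot.move_straight([*k,.090],vel=.08,contact_N=8),robot.sense()['tcp_pos'])
robot.grip(0,60);s=robot.sense();print(s['opening'],s['gripper_force'],s['tcp_pos'],s['wrist_force'])
z0=s['tcp_pos'][2]
robot.move_straight([*k,.26],vel=.15);s=robot.sense();print(s['opening'],s['wrist_force'],s['torque'])
robot.move_straight([*c,.26],vel=.2);robot.sleep(.3)
d=snap('wrist','w5.png');np.savez('w5.npz',**d);t=snap('top','t5.png');np.savez('t5.npz',**t)
W=WP(t);r=np.linalg.norm(W[...,:2]-c,axis=-1)
m=(r<.1)&(W[...,2]>.215)&(W[...,2]<.25);P=W[m]
print('cover top view',m.sum(),(P.min(0)+P.max(0))/2 if m.any() else 0,P.max(0)-P.min(0))
s=robot.sense();print(s['tcp_pos'],s['tcp_rot'],s['opening'],s['t'],z0)
m=(r<.1);
W=WP(d);r=np.linalg.norm(W[...,:2]-c,axis=-1);m=(r<.1)&(W[...,2]>.225)&(W[...,2]<.26);P=W[m];print('wrist',m.sum(),(P.min(0)+P.max(0))/2,P.max(0)-P.min(0))
if m.sum()>100:
    A=np.c_[P[:,:2],np.ones(len(P))];print('plane',np.linalg.lstsq(A,P[:,2],rcond=None)[0])
```

```text
False [0.47935543 0.2449303  0.09025871]
0.3267936938159131 59.460518395062536 [0.47936308 0.24461302 0.09055924] [-1.26593106 -0.86720557  5.51185446]
0.3270035800112536 [ 0.23453869  0.34082538 -1.98887525] [-0.04086191 -0.0221351   0.00340213]
cover top view 413 [ 0.46388355 -0.0726775   0.24059858] [0.1113911  0.02773417 0.01136255]
[ 0.46130863 -0.01605921  0.25998938] [-3.13979334e+00  4.73917645e-05  1.57025055e+00] 0.32242497314082136 16.1833 0.09055924235773682
wrist 53207 [ 0.46107267 -0.01070257  0.24724204] [0.14533858 0.13538127 0.02549631]
plane [-0.00274875 -0.007063    0.23986585]
```

View pics/w5.png

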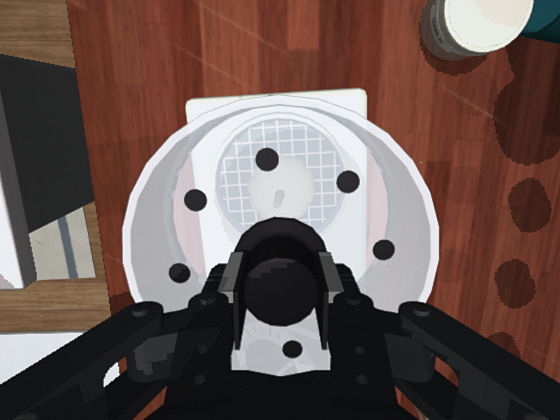

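The cover hangs level, tilted less than 0.01 rad, and is centred above the tray, with the gourd visible through it at (280,185). I'll lower it now.

Run:
```python
from ring import *
c=[.4613,-.0163]
print(robot.move_straight([*c,.150],vel=.12,contact_N=10),robot.sense()['tcp_pos'])
print(robot.move_straight([*c,.139],vel=.03,contact_N=6),robot.sense()['tcp_pos'],robot.sense()['wrist_force'])
robot.grip(1.0);robot.sleep(.2)
robot.move_straight([*c,.27],vel=.2);robot.sleep(.1)
d=snap('wrist');W=WP(d);r=np.linalg.norm(W[...,:2]-c,axis=-1);m=(r<.09)&(abs(W[...,2]-.12)<.006);P=W[m];print('top',m.sum(),(P.min(0)+P.max(0))/2,P.max(0)-P.min(0),np.median(P[:,2]))
A=np.c_[P[:,:2]-c,np.ones(len(P))];print('plane',np.linalg.lstsq(A,P[:,2],rcond=None)[0],robot.sense()['t'])
# now look at the dial: tool z tilted so wrist camera sees the panel
from scipy.spatial.transform import Rotation as Ro
ps=np.radians(35);yaw=.06
n=np.array([-np.sin(ps)*np.cos(yaw),-np.sin(ps)*np.sin(yaw),np.cos(ps)])
up=np.array([np.cos(ps)*np.cos(yaw),np.cos(ps)*np.sin(yaw),np.sin(ps)])
dc=np.array([.4544,-.1848,.098])
x=up; y=-np.cross(n,x)
B=np.radians(15);z=-(np.cos(B)*n+np.sin(B)*x);Rm=np.c_[np.cross(y,z),y,z]
p=dc+n*.03-z*.16
print(p,Ro.from_matrix(Rm).as_euler('xyz'))
robot.goto(p,Ro.from_matrix(Rm).as_euler('xyz'));robot.sleep(.1)
d=snap('wrist','w6.png');np.savez('w6.npz',**d);print(proj(d,dc),robot.sense()['joint_pos'].round(2),robot.sense()['t'])
t=snap('top','t6.png');np.savez('t6.npz',**t)
```

```text
False [ 0.46193523 -0.01622702  0.15063779]
True [ 0.46156366 -0.01642927  0.14052901] [-1.14622486 -1.14452204  4.9050301 ]
top 23567 [ 0.46099346 -0.01655255  0.12047602] [0.14479927 0.14549453 0.01101711] 0.11866965502616512
plane [ 4.59902425e-05 -5.82620122e-04  1.18783965e-01] 19.3667
[ 0.38259892 -0.18911324  0.27292538] [ 3.14159265 -0.34906585  0.06      ]
(np.float64(281.62765563407874), np.float64(177.97609532102462)) [ 0.86 -0.09 -0.35  2.2  -0.32  0.76 -0.8 ] 20.3
```

View pics/w6.png

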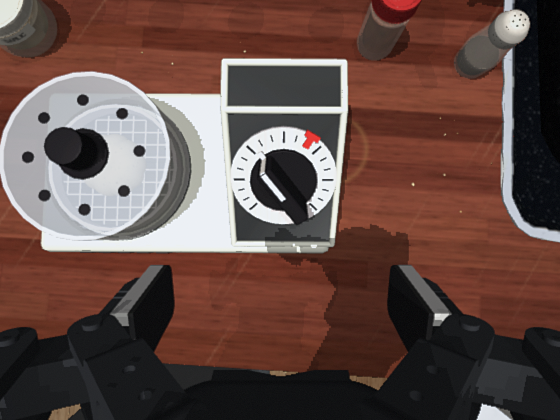

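The cover sits level on the deck with its top at 0.119, centred within 1 mm. In the wrist view the scale disc is at about (284,176), the red mark at (312,139), and the bar runs from (262,155) to (308,215). The opposite end would read about 2.44 rad, past the 2.36 stop, so the pointer must be the upper-left end. I'll measure the angles by casting rays onto the panel plane.

```bash
cat > dial.py <<'E'
from ring import *
def frame(yaw,ps=np.radians(35)):
    n=np.array([-np.sin(ps)*np.cos(yaw),-np.sin(ps)*np.sin(yaw),np.cos(ps)])
    up=np.array([np.cos(ps)*np.cos(yaw),np.cos(ps)*np.sin(yaw),np.sin(ps)])
    return n,up,np.cross(up,n)   # right: clockwise seen from outside
def ray(d,u,v,n,p0):
    R=np.array(d['R']);c=-R.T@d['t'];w=R.T@np.array([(u-d['cx'])/d['fx'],(v-d['cy'])/d['fy'],1.]);return c+w*((p0-c)@n)/(w@n)
E
python3 - <<'E'
from dial import *
d=dict(np.load('w6.npz'));W=WP(d);im=d['image'].astype(int)
# dryer yaw from column's white edges / deck: panel plane fit
m=np.zeros(W.shape[:2],bool);m[115:240,228:340]=1;m&=W[...,2]>.055
P=W[m];P0=P
for i in range(8):
    c=P.mean(0);nn=np.linalg.svd(P-c,full_matrices=False)[2][2];nn*=np.sign(nn[2]);r=(P0-c)@nn;P=P0[abs(r-np.percentile(r,30))<(.006 if i<4 else .003)]
print('panel n',nn,np.degrees(np.arccos(nn[2])),'yaw',np.arctan2(-nn[1],-nn[0]),'c',c,len(P),len(P0))
n,up,rt=frame(.062)
h=(W-c)@n; print('deg between',np.degrees(np.arccos(n@nn)))
# scale disc: white-ish low saturation in plane coords
u0=ray(d,284,176,n,c)
v,u=np.mgrid[110:245,225:345];pts=[]
X=np.stack([ray(d,a,b,n,c)-u0 for a,b in zip(u.ravel(),v.ravel())])
a,b=X@rt,X@up
g=im[110:245,225:345].reshape(-1,3);white=(g.min(1)>140);red=(g[:,0]>150)&(g[:,1]<80)
rr=np.hypot(a,b);w=white&(rr<.052)
img=np.zeros(120*135,np.uint8);img[w|(red&(rr<.06))]=255;img=img.reshape(135,120)
k=cv2.convexHull(np.argwhere(img>0)[:,::-1].astype(np.int32))[:,0]
Q=np.array([ray(d,x+225,y+110,n,c)-u0 for x,y in k]);cc,R=circ(np.c_[Q@rt,Q@up]);res=np.hypot(Q@rt-cc[0],Q@up-cc[1])-R
kk=abs(res)<.0025;cc,R=circ(np.c_[Q@rt,Q@up][kk]);print('disc',cc,R,kk.sum(),len(kk))
C=u0+cc[0]*rt+cc[1]*up;print('centre on panel',C)
ra=np.c_[a,b][red]-cc;print('red',red.sum(),ra.mean(0),np.hypot(*ra.T).min(),np.hypot(*ra.T).max(),'angle',np.arctan2(ra[:,0].mean(),ra[:,1].mean()))
tp=ra[np.hypot(*ra.T)<.044];print('inner red ang',np.arctan2(tp[:,0].mean(),tp[:,1].mean()),len(tp))
# bar by depth
H=(W-C)@n;D=W-C;rad=np.hypot(D@rt,D@up);q=(H>.033)&(H<.047)&(rad<.035)
B=np.c_[(D@rt)[q],(D@up)[q]];mn=B.mean(0);e=np.linalg.svd(B-mn,full_matrices=False)[2][0];e*=np.sign(e[1]);pr=(B-mn)@e
print('bar',q.sum(),mn,'ang',np.arctan2(*e),'len',np.ptp(pr),'wid',np.ptp((B-mn)@[e[1],-e[0]]),'H',np.median(H[q]))
np.savez('dialm.npz',C=C)
cv2.imwrite('pics/z6.png',cv2.resize(d['image'][110:250,220:350,::-1],None,fx=4,fy=4,interpolation=cv2.INTER_CUBIC))
E
```

```text
panel n [-0.57430534 -0.03526441  0.81788129] 35.126738536581755 yaw 0.06132659165601873 c [ 0.45450622 -0.18499806  0.09774289] 8488 13768
deg between 0.12866221190690436
disc [-0.00028402 -0.0021525 ] 0.04980983502182811 36 41
centre on panel [ 0.4544083  -0.18663792  0.09760331]
red 154 [0.02207836 0.03712456] 0.03462981147225545 0.048616175164265495 angle 0.5365210054132518
inner red ang 0.5345298177679053 71
bar 1136 [-0.00115324  0.00308983] ang -0.6314909201625825 len 0.05634994470980114 wid 0.014598655637107608 H 0.03934472212400148
```

View pics/z6.png

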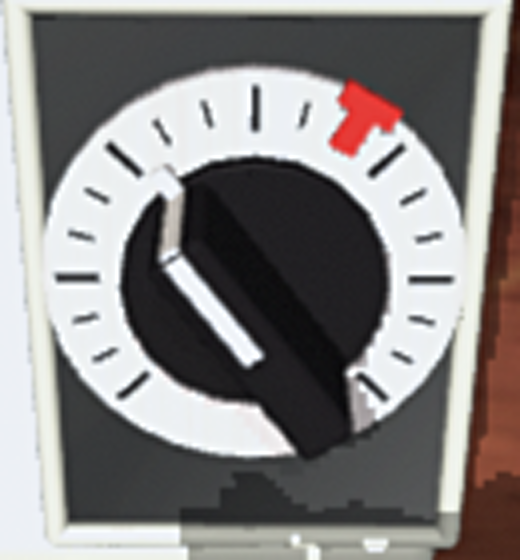

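This crop confirms the pointer stripe at the upper left, with its end at (170,175), and the red mark at (365,115), about 30° right of the top tick. The measured angles are -0.63 for the bar and +0.54 for the mark, and the bar measures 56 x 14.6 mm as it should. I'll grip the bar, turn it about its axis and let go.

```bash
cat >> dial.py <<'E'
from scipy.spatial.transform import Rotation as Ro
n,up,rt=frame(.062)
def pose(C,th,back=0,h=.038,b=25):
    B=np.radians(b);xb=up*np.cos(th)+rt*np.sin(th);y=-np.cross(n,xb);z=-(np.cos(B)*n+np.sin(B)*xb)
    return C+n*h+z*(.008-back), Ro.from_matrix(np.c_[np.cross(y,z),y,z]).as_euler('xyz')
E
python3 - <<'E'
from dial import *
C=np.load('dialm.npz')['C']+.0015*up-.0006*rt
t0,t1=-.631,.54
for th in np.linspace(t0,t1,5): print(np.round(robot.inverse_kinematics(*pose(C,th)),2))
robot.grip(.5,25)
robot.goto(*pose(C,t0,.06));robot.sleep(.1)
p,o=pose(C,t0);print(robot.move_straight(p,vel=.06,contact_N=8),np.linalg.norm(robot.sense()['tcp_pos']-p))
robot.grip(0,25);s=robot.sense();print(s['opening'],s['gripper_force'],s['wrist_force'],s['t'])
for th in np.linspace(t0,t1,10)[1:]:
    robot.goto(*pose(C,th));s=robot.sense();print(round(th,2),s['wrist_force'].round(1),s['torque'].round(2),round(s['t'],2))
    if np.linalg.norm(s['wrist_force'])>40:break
robot.sleep(.3);s=robot.sense();print(s['wrist_force'],s['opening'])
E
```

```text
[ 0.37  0.21 -0.18  2.32  0.63  0.37 -1.31]
[ 0.57  0.24 -0.33  2.26  0.34  0.45 -1.25]
[ 0.7   0.27 -0.41  2.21  0.12  0.52 -1.24]
[ 0.81  0.3  -0.45  2.17 -0.09  0.58 -1.27]
[ 0.9   0.33 -0.47  2.16 -0.27  0.62 -1.3 ]
False 0.0003329820163877208
0.16006273006482774 27.539411187171936 [-3.89930882  2.49389141  6.27815539] 23.2417
-0.5 [-4.1  3.6  6.8] [0.61 0.7  0.04] 23.51
-0.37 [-3.8  4.4  7.4] [0.75 0.75 0.03] 23.76
-0.24 [-4.   4.5  7.9] [0.71 0.71 0.05] 24.01
-0.11 [-4.1  3.5  8.4] [0.74 0.66 0.08] 24.26
0.02 [-4.   3.   8.9] [0.72 0.63 0.08] 24.51
0.15 [-3.5  3.2  8.4] [0.69 0.65 0.08] 24.76
0.28 [-3.9  3.1  8.9] [0.69 0.6  0.25] 25.01
0.41 [-4.4  2.7  9.1] [0.79 0.53 0.19] 25.26
0.54 [-3.7  3.  10.2] [0.71 0.5  0.27] 25.51
[-3.54853332  1.33782184  9.75822956] 0.15802908370315177
```

Run:
```python
from dial import *
C0=np.load('dialm.npz')['C'];C=C0+.0015*up-.0006*rt
robot.grip(.5);robot.sleep(.2)
p,o=pose(C,.54,.08);robot.move_straight(p,vel=.08)
robot.goto([0.38259892,-0.18911324,0.27292538],[3.14159265,-0.34906585,0.06]);robot.sleep(.1)
d=snap('wrist','w7.png');np.savez('w7.npz',**d);W=WP(d);im=d['image'].astype(int)
D=W-C0;H=D@n;rad=np.hypot(D@rt,D@up);q=(H>.033)&(H<.047)&(rad<.035)
B=np.c_[(D@rt)[q],(D@up)[q]];mn=B.mean(0);e=np.linalg.svd(B-mn,full_matrices=False)[2][0];e*=np.sign(e[1]);pr=(B-mn)@e
print('bar',q.sum(),mn,'ang',np.arctan2(*e),'len',np.ptp(pr))
v,u=np.where((im[...,0]>150)&(im[...,1]<80)&(im[...,2]<80));k=(u>225)&(u<345)&(v>110)&(v<245)
X=np.array([ray(d,a,b,n,C0)-C for a,b in zip(u[k],v[k])]);print('red',k.sum(),np.arctan2((X@rt).mean(),(X@up).mean()))
k=(np.linalg.norm(W[...,:2]-[.4613,-.0163],axis=-1)<.09)&(abs(W[...,2]-.12)<.006);P=W[k];print('cover',(P.min(0)+P.max(0))/2,np.median(P[:,2]),robot.sense()['t'],robot.sense()['opening'])
cv2.imwrite('pics/z7.png',cv2.resize(d['image'][60:260,0:350,::-1],None,fx=2.2,fy=2.2,interpolation=cv2.INTER_CUBIC))
```

```text
bar 1131 [-2.11003415e-05  3.18641483e-03] ang 0.5353248047426983 len 0.056679289194978555
red 153 0.5669824551539232
cover [ 0.46060129 -0.01753805  0.12000609] 0.11840391413858621 28.3167 0.4991742787770146
```

View pics/z7.png

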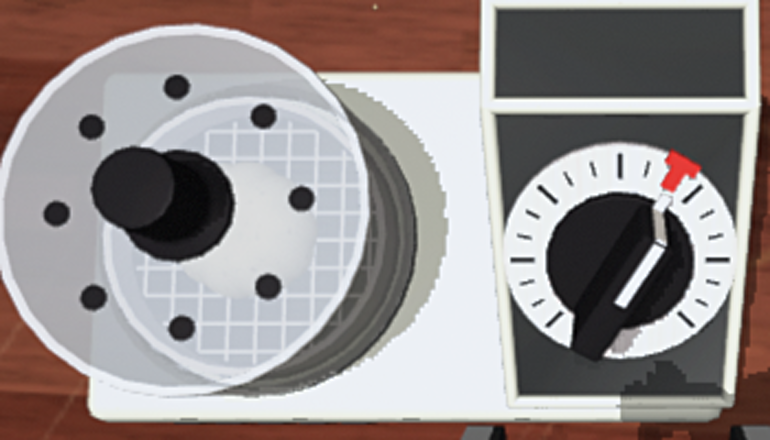

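The pointer tip at (663,200) lines up with the red mark at (675,180): the bar reads 0.535 against the mark's 0.535–0.567, within the 0.087 tolerance. The cover is still flat and centred and the gripper is clear, so I'm handing in.

```bash
python3 -c "
from plant import robot
print(robot.close_job())"
```

```text
the job is handed in; nothing more can be done
None
```

The job is handed in, verdict not shown: at last look the gourd stood in the tray, the cover lay flat and centred within about 2 mm, the dial was within 2° of the red mark, and the jars and shaker were not approached.

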